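Tip the angle plate onto its slotted foot and set it against the stud

ROBOT

A 6-joint arm with a two-finger parallel gripper is mounted at the origin on a cart in front of the work surface, level with it; the furniture and walls round the work are solid. World frame = base frame: x ahead of the robot, y to its left, z up, the work surface at z = 0. Lengths are in m, angles in degrees, forces in N, time in s.
With the tool pointing down it reaches from about 0.3 to 0.75 m from the base axis. Payload 8.5 kg.
Tool frame: the origin (TCP) lies midway between the tips of the shut fingers; the grasp point (between the pads) lies 19 mm behind it (env.tcp_to_grasp is the z of the grasp point in the tool frame, in m); z points along the fingers, y is the line along which they close (so a half turn about z gives the same grasp; the last joint's range is limited). The gripper opens to 85 mm and grips with 20 to 120 N. Pads are 22 mm wide; open, the fingers measure 114 mm over their backs; the gripper's body (76 mm by 85 mm) begins 54 mm behind the grasp point. The pads swing forward as they close: fully open they stand 13 mm farther back than shut.
Start: joints at [61.232, 21.807, 74.336, -0, 83.858, -12.336], TCP at [0.156, 0.528, 0.231] pointing down, gripper open.
Joint ranges: [-178.18, 178.18], [-50.72, 133.34], [12.68, 142.11], [-81.47, 261.47], [9.98, 163.14], [-165.26, 165.26]. Speed limits (degrees/s): [136.94, 136.94, 180, 180, 180, 180].

INTERFACE

Orientations are given as a 3x3 rotation matrix whose columns are the frame's x, y, z axes.
In Python, from rig import env, imaging, job, models gives the robot as it stands. The module is installed in compiled form; this text tells all that it offers.
- The arm moves only by the tool jog_arm, never from a script. Its argument "plan" is text: rows parted by semicolons, each of 7 numbers parted by spaces: the turn, a rotation vector about the tool's x, y, z in degrees, then the shift along the tool's x, y, z in cm, then the closure in counts, from 0 (fully open) to 255 (shut). In form: rx ry rz x y z claw; .... A call has 1 to 10 rows; each row shifts and turns the commanded pose from where the row before left it, along the tool's axes as they then stand; what a row does not reach is not made up. A row lasts 1/12 s, in which the tool goes at most 41.7 mm and 7.16 degrees, less where a joint would pass 70% of its speed; a pose out of reach is approached as far as the arm can. A call with a gripper value outside its range is refused whole. The fingers move at their own pace and stop on an object; "grip_force" is the grip in N (left out, the last holds). Time passes only in rows, so rows that do not move let the fingers close. It gives the time, the measured TCP pose, the force, the opening and the grip force at its end, in the units of the state.
- env.observe(): the state, without advancing time (a new reading comes with each control period).
- imaging.get_image(name): name is "scene" or "top"; returns a dict with "pixels" (400x640x3 uint8, red, green, blue), "depth" (400x640 float32, m along the optical axis (not along the pixel's ray), 0 where there is no reading), "fov_y" (degrees; the focal length in pixels is half the picture's height over the tangent of half this angle, whatever the lens; pixels are square), "cx", "cy" (the principal point, pixels), "world_from_camera" (4x4, takes a point from camera to world coordinates). Camera axes: x right, y down, z forward; pixel columns grow to the right and rows downward; lengths in m; the calibration is good to about 2 mm. A picture is of the moment at which its call begins.
- job.close_job(): hands the job in; it is judged then, once.
Trained networks look in the newest picture that a camera, given by its name, has taken for a name from the list of things; names that differ only in an ending like _2 or _b are one class to them, and where a whole thing is asked for, a point or a joint stands for the part that bears it (a point fixed in the world has none). Each returns a list of dicts, best first, with "confidence" (0 to 1); they miss things now and then, are a little off and sometimes report something else, mostly with a low value. They report only what shows in the picture. A call takes as long as a camera call. They do not tell look-alikes from the thing itself.
- models.outline_of(camera, query): "region" (400x640 bool, what is visible of it) and "bbox" ([centre column, centre row, width, height] in pixels, round what is visible of it).
- models.tip_of(camera, query): "at" ([column, row] in pixels: a listed point, or the origin of a listed thing).
The state is a dict: "time_s": time; "q": joint angles; "qvel": joint speeds; "joint_efforts": joint torques, N m; "position": TCP position; "tool_rot": TCP orientation; "ft_force": force on the tool from outside, world axes, zero at the start; "wrist_torque": the same for the moment, N m; "grip_width": finger opening in m; "gripper_force": force on a finger pad.
Only numpy, scipy, OpenCV 4.12 (cv2) and the standard library are available. Lean on these libraries where they do the work, as an engineer would, in place of code of your own. Each camera call takes 0.05 s, during which the arm holds its last target. There are 200 camera calls.

TASK

The aluminium angle plate is lying on its long leg on the grey jig base. Tip it over its corner, keeping the corner down on the base and lowering it gently rather than letting it fall, so that it stands on its short slotted foot; then turn it square to the base and slide the slot around the brass stud, pushing until you feel the stud press against the closed end of the slot, and let go. Leave the small things lying round the base where they are.

Things in the scene. Friction and masses are not known exactly. Their poses are not given: they have to be found in the camera images.
- jig_base: grey painted plate 260 x 140 mm, 12 mm thick, fixed to the table; origin at the centre of its underside, z up, its top 12 mm above the origin. Its x axis runs lengthwise, from the stud end to the plain end. Two scribed lines on top run along x.
- stud: upright brass stud, 10 mm in diameter, standing 28 mm above the top of the jig base and fixed to it; origin on its axis at the level of the base's top.
- plate_heel (a point): middle of the outer corner edge of the angle plate, a loose aluminium L 44 mm wide (along y), 12 mm thick, about 0.25 kg. Axes fixed in the plate: x from the corner along the outer face of the 90 mm long leg, z along the outer face of the 70 mm short leg. At the start z is up and the short leg is on the stud's side; once tipped, x is up and z points to the stud.
- plate_grip (a point): point in the long leg at the middle of its width and thickness, 72 mm from the corner edge (18 mm from the free end), 6 mm in from the outer face; same axes as plate_heel. The leg can be gripped here across its 44 mm width; once tipped, this point is 72 mm above the base.
- plate_seat (a point): point on the outer face of the short leg (the foot), mid width, 49 mm from the corner edge; plate_heel's axes. It lies in the foot's slot: open at the free end, 14 mm wide, 26 mm deep along z, cut right through, with a square closed end 5 mm from this point. It is on the stud's axis when the stud touches the closed end.
- loupe: bystander, leave alone: folding loupe, 42 x 75 x 15 mm, lying right of the base; origin at the centre of its underside.
- tape_roll: bystander, leave alone: roll of cream tape, 69 mm across, 18 mm high, left of the base; origin at the centre of its underside.
- bead_jar: bystander, leave alone: clear jar of pink beads with a white lid, 44 mm across, 48 mm high, left of the base; origin at the centre of its underside.
- needle_file: bystander, leave alone: needle file with a red handle, 138 mm long, behind the base; origin at the centre of its underside.
- tweezers: bystander, leave alone: steel tweezers, 121 mm long, left front of the base; origin at the centre of its underside.
- glue_stick: bystander, leave alone: white glue stick lying on its side, 72 mm long, 21 mm high, left front of the base; origin at the centre of its underside.
Things that resemble listed ones, but are neither listed nor needed, are in the scene too. What is shaped like the part that bears plate_heel but green or turquoise is not meant.

How it is judged (in metres and radians):
On the way, in this order (a step that is already met when the one before it is completed fails the run):
1. the angle plate is tipped onto its slotted foot: long leg upright within about 3 degrees, corner edge down on the base (angle between plate_heel's own x axis and vertical below 0.06 rad and height (world z) of plate_grip above 0.07 m and height (world z) of plate_heel below 0.015 m), for 0.2 s.
2. the closed end of the slot is pressed against the stud with more than 2 N (angle between plate_heel's own x axis and vertical below 0.06 rad and height (world z) of plate_heel below 0.015 m and horizontal distance between plate_seat and stud below 0.004 m and contact force between angle_plate and stud above 2 N), for 0.1 s.
At the end, for the whole second after the job is handed in: The angle plate stands still on its short foot on the jig base, long leg upright within 0.06 rad, corner edge down (within 3 mm of the base's top), the stud within 4 mm of its place at the closed end of the slot, and the foot square to the base within 0.09 rad (all of step 1 and horizontal distance between plate_seat and stud below 0.004 m and angle between the z axis of plate_heel and the x axis of jig_base, either way round below 0.09 rad and linear speed of angle_plate below 0.01 m/s); the robot touches nothing.
It fails at once if the angle plate's corner is lifted more than 20 mm off the base (height (world z) of plate_heel above 0.032 m).
It fails at once if the angle plate falls over (turns faster than 4 rad/s) (angular speed of angle_plate above 4 rad/s).
It fails at once if one of the small things lying round the base is moved more than 20 mm (distance of any of loupe, tape_roll, bead_jar, needle_file, tweezers, glue_stick from where it was at the start of the episode above 0.02 m).
It also fails if it takes over 59 s, if anything falls off the work surface, if the arm or the gripper's body presses on something with over 40 N, if the wrist force passes 120 N, or if a joint passes its speed limit or range.

## Working session

There is one attempt and no reset: what is moved stays moved. The work goes in short steps, Python scripts to look and compute and a tool call to move; the robot and the scene stay as the last step left them, time stands still between calls to the robot, and variables do not carry over. Pictures are saved under pics/ and viewed, at most 10 in all, crops included, and the job is handed in when it is done.

Besides the shell and the picture viewer there is one more tool, called after "Request:" by a JSON object that holds its "method" and its "body". jog_arm: Moves the arm, as the interface text tells. Its arguments: {"type":"object","properties":{"plan":{"type":"string"},"grip_force":{"type":"number"}},"required":["plan"]}

```bash
mkdir -p pics
cat > h.py <<'E'
import numpy as np, cv2
from rig import env, imaging, job, models
def pt(im,u,v,z=None):
    f=200/np.tan(np.radians(im["fov_y"])/2); T=im["world_from_camera"]
    r=np.array([(u-im["cx"])/f,(v-im["cy"])/f,1.0])
    if z is None:
        d=im["depth"][int(round(v)),int(round(u))]; p=r*d
        return T[:3,:3]@p+T[:3,3]
    w=T[:3,:3]@r; return T[:3,3]+w*(z-T[2,3])/w[2]
def save(im,n,crop=None,s=1):
    a=im["pixels"][:,:,::-1]
    if crop: a=a[crop[1]:crop[3],crop[0]:crop[2]]
    cv2.imwrite("pics/"+n,cv2.resize(a,None,fx=s,fy=s,interpolation=cv2.INTER_CUBIC))
E
python3 - <<'E'
from h import *
np.set_printoptions(precision=4,suppress=True)
for c in ("scene","top"):
    im=imaging.get_image(c); save(im,c+"0.png")
    for q in ("plate_heel","plate_grip","plate_seat","stud","jig_base","bead_jar","tape_roll","loupe"):
        for r in models.tip_of(c,q)[:3]:
            u,v=r["at"]; print(c,q,np.round(r["at"],1),round(r["confidence"],2),pt(im,u,v))
print(env.observe()); print(env.tcp_to_grasp)
E
```

```text
scene plate_heel [335.9 196.3] 0.75 [ 0.4925 -0.1568  0.0368]
scene plate_heel [275.2 229. ] 0.58 [0.5688 0.0613 0.0091]
scene plate_grip [272.8 241.8] 0.78 [0.1731 0.4516 0.5378]
scene plate_grip [327.9 209.9] 0.63 [ 0.4819 -0.0997  0.0233]
scene plate_seat [337.9 188. ] 0.97 [ 0.4859 -0.1579  0.0759]
scene plate_seat [269.7 217.1] 0.61 [0.6263 0.0256 0.0002]
scene stud [347.1 182.6] 0.46 [ 0.5179 -0.2558  0.0174]
scene jig_base [335.9 204.4] 0.71 [ 0.4766 -0.136   0.0243]
scene bead_jar [217.2 297.6] 0.61 [0.5011 0.3687 0.0312]
scene tape_roll [266.5 215.5] 0.21 [0.5878 0.0746 0.0673]
scene loupe [383.1 164.8] 0.68 [ 0.4804 -0.4291  0.0071]
top plate_heel [458.8 252. ] 0.87 [ 0.3692 -0.4194  0.056 ]
top plate_heel [362.9 204.4] 0.84 [ 0.4992 -0.1734  0.0122]
top plate_heel [359.4 206.7] 0.55 [ 0.4863 -0.1598  0.0526]
top plate_grip [436.5 266.1] 0.75 [ 0.3331 -0.3723  0.0094]
top plate_grip [335.6 212.6] 0.64 [ 0.4733 -0.0974  0.0254]
top plate_grip [262.9 194. ] 0.58 [0.5243 0.1043 0.0141]
top plate_seat [278.8 171.1] 0.78 [0.5788 0.0577 0.0623]
top plate_seat [465.8 252.2] 0.74 [
[... 350 characters left out ...]
.2089 -0.0005]
top loupe [453.8 207.1] 0.63 [ 0.4971 -0.428  -0.001 ]
top loupe [240.1 231.9] 0.45 [0.4178 0.1632 0.0154]
{'time_s': 0.9, 'q': array([ 61.2324,  21.8049,  74.3359,   0.001 ,  83.8578, -12.3347]), 'qvel': array([-0.018 ,  0.0509,  0.0661,  0.0505,  0.047 ,  0.0334]), 'joint_efforts': array([ -0.0006, -44.8316, -23.147 ,  -0.0002,   0.0005,  -0.    ]), 'position': array([0.1556, 0.5275, 0.2313]), 'tool_rot': array([[-0.9592,  0.2829, -0.    ],
       [ 0.2829,  0.9592,  0.    ],
       [ 0.    ,  0.    , -1.    ]]), 'ft_force': array([-0.4492, -0.886 ,  0.6767]), 'wrist_torque': array([-0.0505, -0.0053,  0.0608]), 'gripper_force': 0.0, 'grip_width': 0.08517800790961436}
-0.0187
```

View pics/scene0.png

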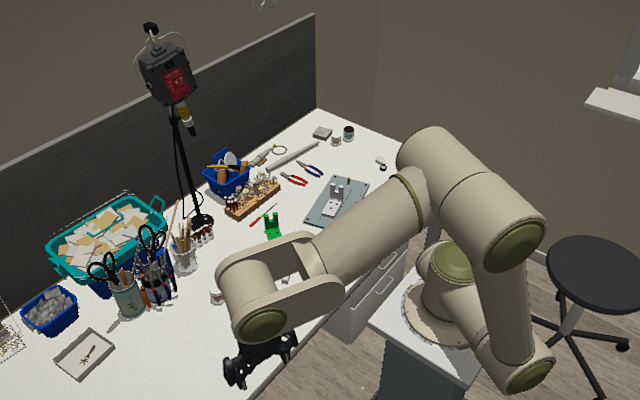

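View pics/top0.png

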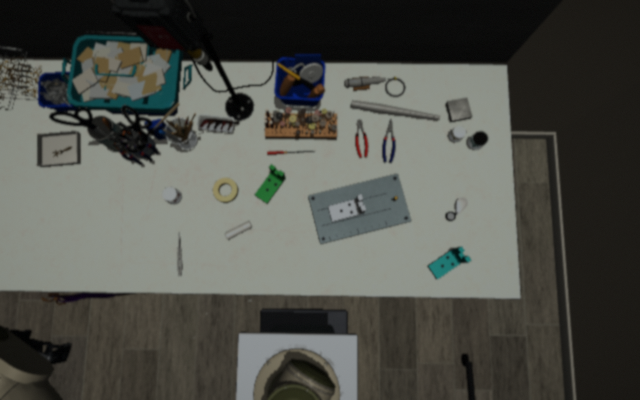

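Candidates for the plate are the grey aluminium L at top (348,208), the green one at (270,184) and the turquoise one at (448,262). I choose the grey one on the base. The stud is at about (394,200).

Run:
```python
from h import *
np.set_printoptions(precision=4,suppress=True)
im=imaging.get_image("top"); save(im,"crop1.png",(300,165,420,250),6)
f=200/np.tan(np.radians(im["fov_y"])/2);T=im["world_from_camera"]
V,U=np.mgrid[0:400,0:640]; d=im["depth"]
P=np.stack([(U-im["cx"])/f*d,(V-im["cy"])/f*d,d],-1)@T[:3,:3].T+T[:3,3]
np.save("P.npy",P); print("res mm",1e3*d[205,350]/f,"cam",T[:3,3])
sub=(slice(165,250),slice(300,420)); Q=P[sub].reshape(-1,3)
print("hist",np.histogram(Q[:,2],bins=np.arange(-.01,.1,.005)))
def rect(M,n):
    r=cv2.minAreaRect((Q[M,:2]*1000).astype(np.float32)); print(n,M.sum(),r); print(cv2.boxPoints(r)); 
rect((Q[:,2]>.007)&(Q[:,2]<.018),"base")
pl=(np.abs(Q[:,0]-.49)<.06)&(np.abs(Q[:,1]+.12)<.085)
rect(pl&(Q[:,2]>.019),"plate"); rect(pl&(Q[:,2]>.019)&(Q[:,2]<.03),"long leg"); rect(pl&(Q[:,2]>.06),"short leg")
for t in Q[(np.hypot(Q[:,0]-.51,Q[:,1]+.26)<.03)&(Q[:,2]>.02)]: print("stud",t)
for q in("stud","plate_grip"):print(q,[(np.round(r["at"],1),round(r["confidence"],2)) for r in models.tip_of("top",q)])
for q in("stud","jig_base"):
    for r in models.outline_of("top",q)[:1]: print(q,r["bbox"],r["confidence"],cv2.minAreaRect(np.argwhere(r["region"])[:,::-1].astype(np.float32)))
```

```text
res mm 2.74097798310434 cam [ 0.299  -0.044   1.2535]
hist (array([ 269, 3103, 2077, 1313, 2551,  302,  304,  112,   11,   14,    5,
          7,   10,   17,    4,    3,    6,   20,   37,    1,    0]), array([-0.01 , -0.005,  0.   ,  0.005,  0.01 ,  0.015,  0.02 ,  0.025,
        0.03 ,  0.035,  0.04 ,  0.045,  0.05 ,  0.055,  0.06 ,  0.065,
        0.07 ,  0.075,  0.08 ,  0.085,  0.09 ,  0.095]))
base 3900 ((519.9241943359375, -151.37857055664062), (202.35150146484375, 267.88690185546875), 14.96303653717041)
[[ 387.5954  -48.1   ]
 [ 456.7627 -306.9035]
 [ 652.253  -254.6572]
 [ 583.0857    4.1464]]
plate 560 ((486.8739318847656, -129.158447265625), (47.86838912963867, 100.39871215820312), 16.835798263549805)
[[ 449.4263  -88.0428]
 [ 478.5048 -184.1382]
 [ 524.3215 -170.2741]
 [ 495.243   -74.1786]]
long leg 439 ((486.14215087890625, -129.54232788085938), (46.78178024291992, 101.38255310058594), 18.376934051513672)
[[ 447.9628  -88.8105]
 [ 479.9254 -185.0229]
 [ 524.3215 -170.2741]
 [ 492.3589  -74.0618]]
short leg 71 ((494.60260009765625, -161.98471069335938), (43.72512435913086,
[... 214 characters left out ...]
09  0.0363]
stud [ 0.52   -0.264   0.0344]
stud [ 0.5167 -0.2553  0.0372]
stud [ 0.5168 -0.2581  0.0364]
stud [ 0.5164 -0.2604  0.039 ]
stud [ 0.5156 -0.2622  0.0436]
stud [ 0.5163 -0.2549  0.0232]
stud [ 0.5144 -0.2557  0.0345]
stud [ 0.5133 -0.2573  0.0407]
stud [ 0.5139 -0.2606  0.0374]
stud [ 0.514  -0.2633  0.0373]
stud [ 0.5126 -0.2567  0.0287]
stud [ 0.5108 -0.2576  0.0391]
stud [ 0.5119 -0.2613  0.0333]
stud [(array([393.5, 197.9]), 0.35)]
plate_grip [(array([439.9, 266.7]), 0.73), (array([260.3, 194.1]), 0.71), (array([336. , 212.8]), 0.68)]
jig_base [359.3, 207.3, 103.4, 73.5] 0.61 ((359.2059631347656, 207.82351684570312), (50.689937591552734, 94.10382080078125), 75.96376037597656)
```

View pics/crop1.png

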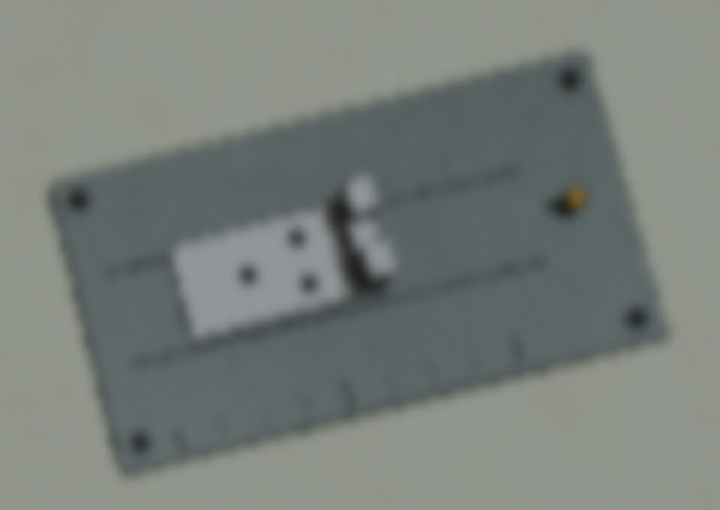

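The close crop shows the bright aluminium L at crop (180-390, 175-335), with its short leg standing toward the brass stud at (575,197). It is the right plate, about 15° yawed like the base. I'll write a planning helper and approach.

```bash
cat >> h.py <<'E'
def plan(pos,az,tilt,n):
    """Rows to TCP pos; az: azimuth of tool y, tilt: turn about tool y from pointing down (deg)."""
    from scipy.spatial.transform import Rotation as R
    s=env.observe(); p=s["position"]; R0=s["tool_rot"]
    a=np.radians(az); y=[np.cos(a),np.sin(a),0]; z=[0,0,-1.]
    T=np.c_[np.cross(y,z),y,z]@R.from_euler("y",tilt,degrees=True).as_matrix()
    w=R.from_matrix(R0.T@T).as_rotvec(degrees=True)/n
    d=(np.array(pos)-p)/n
    print("now",np.round(p,4),"w/row",np.round(w,2))
    rows=[]
    for i in range(n):
        Ri=R0@R.from_rotvec(w*i,degrees=True).as_matrix()
        rows.append(" ".join("%.2f"%v for v in [*w,*(Ri.T@d*100)]))
    print("; ".join(r+" 0" for r in rows))
E
python3 - <<'E'
from h import *
np.set_printoptions(precision=4,suppress=True)
plan([.477,-.098,.14],15,-10,20)
im=imaging.get_image("top")
g=lambda x,y,z:pt(im,300+(x+.5)/6-.5,165+(y+.5)/6-.5,z)
print("base",*[g(x,y,.012)[:2] for x,y in((52,188),(583,52),(665,337),(122,472))])
print("end",g(172,250,.024),g(193,338,.024)); print("heel side low",g(350,302,.024))
print("short top",g(375,172,.082),g(397,280,.082)); print("stud",g(577,197,.04))
E
```

```text
now [0.1556 0.5275 0.2313] w/row [ 0.26 -0.46  2.92]
0.26 -0.46 2.92 -2.43 -2.55 0.46 0; 0.26 -0.46 2.92 -2.55 -2.42 0.49 0; 0.26 -0.46 2.92 -2.66 -2.28 0.52 0; 0.26 -0.46 2.92 -2.77 -2.14 0.55 0; 0.26 -0.46 2.92 -2.87 -1.99 0.58 0; 0.26 -0.46 2.92 -2.97 -1.84 0.61 0; 0.26 -0.46 2.92 -3.05 -1.69 0.65 0; 0.26 -0.46 2.92 -3.13 -1.53 0.68 0; 0.26 -0.46 2.92 -3.20 -1.36 0.71 0; 0.26 -0.46 2.92 -3.26 -1.19 0.74 0; 0.26 -0.46 2.92 -3.31 -1.02 0.77 0; 0.26 -0.46 2.92 -3.35 -0.85 0.80 0; 0.26 -0.46 2.92 -3.38 -0.67 0.83 0; 0.26 -0.46 2.92 -3.40 -0.50 0.86 0; 0.26 -0.46 2.92 -3.42 -0.32 0.89 0; 0.26 -0.46 2.92 -3.42 -0.14 0.92 0; 0.26 -0.46 2.92 -3.42 0.04 0.95 0; 0.26 -0.46 2.92 -3.40 0.22 0.97 0; 0.26 -0.46 2.92 -3.38 0.39 1.00 0; 0.26 -0.46 2.92 -3.35 0.57 1.02 0
base [ 0.521  -0.0218] [ 0.5888 -0.2683] [ 0.4555 -0.3037] [ 0.3901 -0.0557]
end [ 0.4908 -0.0773  0.024 ] [ 0.4505 -0.0872  0.024 ]
heel side low [ 0.468  -0.1585  0.024 ]
short top [ 0.5175 -0.1641  0.082 ] [ 0.4699 -0.1735  0.082 ]
stud [ 0.5151 -0.2595  0.04  ]
```

Request:
{"method": "jog_arm", "body": {"plan": "0 0 5.8 -2.5 -2.5 0 0; 0 0 5.8 -2.7 -2.3 0 0; 0 0 5.8 -2.9 -2 0 0; 0 0 5.8 -3.1 -1.7 0 0; 0 0 5.8 -3.2 -1.3 0 0; 0 0 5.8 -3.3 -1 0 0; 0 0 5.8 -3.4 -0.7 0 0; 0 0 5.8 -3.4 -0.3 0 0; 0 0 5.8 -3.4 0 0 0; 0 0 5.8 -3.4 0.4 0 0", "grip_force": 25}}

```text
time_s: 2.03
position: [0.3174, 0.2183, 0.2315]
tool_rot: [[-0.264, 0.965, 0.001], [0.965, 0.264, 0.0], [0.0, 0.001, -1.0]]
ft_force: [-0.0, 0.8, 0.8]
grip_width: 0.0856
gripper_force: 0.0
```

```bash
python3 -c "
from h import *
plan([.476,-.098,.10],14.5,-10,10)"
```

```text
now [0.3174 0.2183 0.2315] w/row [ 0.01 -1.    0.08]
0.01 -1.00 0.08 -3.47 0.69 1.32 0; 0.01 -1.00 0.08 -3.45 0.70 1.38 0; 0.01 -1.00 0.08 -3.42 0.70 1.44 0; 0.01 -1.00 0.08 -3.39 0.71 1.50 0; 0.01 -1.00 0.08 -3.37 0.71 1.55 0; 0.01 -1.00 0.08 -3.34 0.72 1.61 0; 0.01 -1.00 0.08 -3.31 0.72 1.67 0; 0.01 -1.00 0.08 -3.28 0.73 1.73 0; 0.01 -1.00 0.08 -3.24 0.73 1.78 0; 0.01 -1.00 0.08 -3.21 0.74 1.84 0
```

Request:
{"method": "jog_arm", "body": {"plan": "0 -1 0.1 -3.5 0.7 1.3 0; 0 -1 0.1 -3.45 0.7 1.4 0; 0 -1 0.1 -3.4 0.7 1.4 0; 0 -1 0.1 -3.4 0.7 1.5 0; 0 -1 0.1 -3.4 0.7 1.5 0; 0 -1 0.1 -3.3 0.7 1.6 0; 0 -1 0.1 -3.3 0.7 1.7 0; 0 -1 0.1 -3.3 0.7 1.7 0; 0 -1 0 -3.2 0.7 1.8 0; 0 -1 0 -3.2 0.7 1.8 0"}}

```text
time_s: 2.87
position: [0.4756, -0.0979, 0.1002]
tool_rot: [[-0.251, 0.967, 0.045], [0.952, 0.255, -0.168], [-0.175, 0.001, -0.985]]
ft_force: [0.1, 0.7, 0.2]
grip_width: 0.0854
gripper_force: 0.0
```

```bash
python3 -c "
from h import *
im=imaging.get_image('top'); save(im,'app1.png',(290,150,430,250),5)
im=imaging.get_image('scene'); save(im,'app2.png',(230,120,430,270),4)
plan([.476,-.098,.022],14.5,-10,5)"
```

```text
now [ 0.4763 -0.0995  0.0992] w/row [0.   0.   0.01]
0.00 0.00 0.01 0.30 0.00 1.51 0; 0.00 0.00 0.01 0.30 0.00 1.51 0; 0.00 0.00 0.01 0.30 0.00 1.51 0; 0.00 0.00 0.01 0.30 0.00 1.51 0; 0.00 0.00 0.01 0.30 0.00 1.51 0
```

View pics/app2.png

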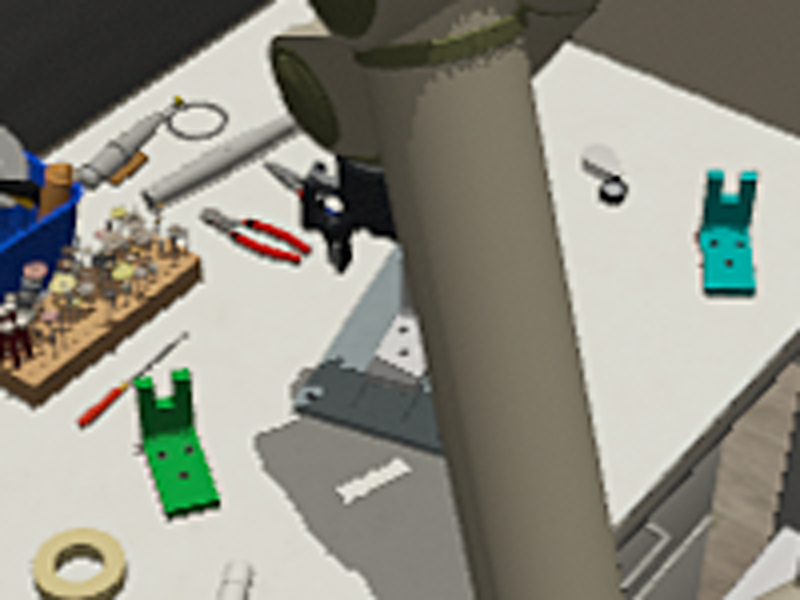

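The forearm hides most of the scene view: gripper at (345,200), plate just showing at (400,340). I'll descend and watch the force.

Request:
{"method": "jog_arm", "body": {"plan": "0 0 0 0.3 0 1.5 0; 0 0 0 0.3 0 1.5 0; 0 0 0 0.3 0 1.5 0; 0 0 0 0.3 0 1.5 0; 0 0 0 0.2 0 1.2 0; 0 0 0 0.2 0 0.9 0; 0 0 0 0 0 0 0"}}

```text
time_s: 3.55
position: [0.474, -0.0938, 0.0172]
tool_rot: [[-0.252, 0.967, 0.043], [0.952, 0.255, -0.167], [-0.172, -0.001, -0.985]]
ft_force: [-0.2, -0.4, 0.3]
grip_width: 0.0855
gripper_force: 0.0
```

```bash
python3 -c "
from h import *
plan([.476,-.098,.014],14.5,-10,1)
print(env.observe()['ft_force'])"
```

```text
now [ 0.474  -0.0938  0.0172] w/row [-0.01 -0.09  0.29]
-0.01 -0.09 0.29 -0.40 0.09 0.39 0
[-0.16437664 -0.43511947  0.33095996]
```

Close and see the opening.

Request:
{"method": "jog_arm", "body": {"plan": "0 0 0 -0.4 0.1 0.35 60; 0 0 0 0 0 0 90; 0 0 0 0 0 0 120; 0 0 0 0 0 0 150; 0 0 0 0 0 0 200; 0 0 0 0 0 0 255; 0 0 0 0 0 0 255; 0 0 0 0 0 0 255", "grip_force": 40}}

```text
time_s: 4.22
position: [0.4772, -0.0987, 0.0164]
tool_rot: [[-0.251, 0.967, 0.046], [0.952, 0.255, -0.168], [-0.175, 0.002, -0.985]]
ft_force: [-1.5, 0.0, 6.0]
grip_width: 0.0428
gripper_force: 40.4
```

```bash
python3 -c "
from h import *
im=imaging.get_image('top'); save(im,'g1.png',(290,150,430,250),5)
print(env.observe())"
```

```text
{'time_s': 4.2667, 'q': array([-21.31454126,  31.05545529, 103.73488245, -12.61823045,
        39.83927217, -26.75165292]), 'qvel': array([-0.0411504 , -0.00933041, -0.01629997,  0.04845323,  0.02293154,
       -0.01912999]), 'joint_efforts': array([-4.76010900e-02, -3.99721885e+01, -1.20322242e+01, -1.49232633e-01,
       -4.66557071e-01,  1.19447464e-02]), 'position': array([ 0.47712669, -0.09871912,  0.01643281]), 'tool_rot': array([[-0.25074808,  0.96693601,  0.0464774 ],
       [ 0.95216835,  0.25501097, -0.16835927],
       [-0.17464489,  0.00203855, -0.98462938]]), 'ft_force': array([-1.99445075,  0.47931394,  5.47145498]), 'wrist_torque': array([0.02134498, 0.20688434, 0.03976864]), 'gripper_force': 40.410990715026855, 'grip_width': 0.04290838106756366}
```

View pics/g1.png

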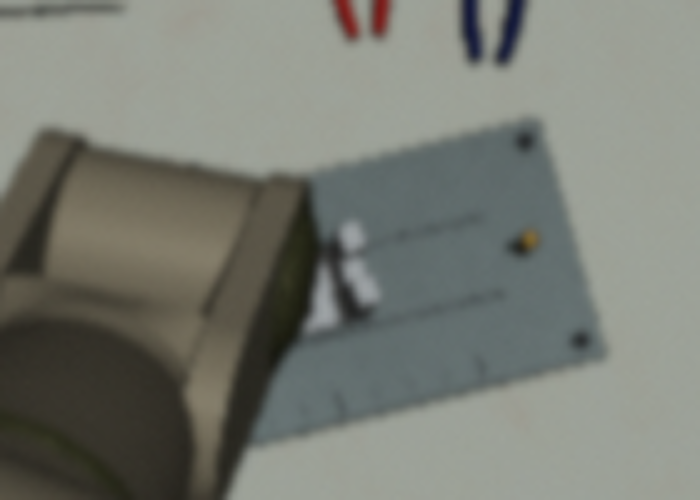

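The gripper holds the plate across its width (42.9 mm). In the picture the wrist covers the long leg, and the short leg at (355,265) faces the stud at (530,240). Now tip about the heel: per 3° row, the shift is (-0.10, 0, -0.365) cm.

Request:
{"method": "jog_arm", "body": {"plan": "0 3 0 -0.1 0 -0.365 255; 0 3 0 -0.1 0 -0.365 255; 0 3 0 -0.1 0 -0.365 255; 0 3 0 -0.1 0 -0.365 255; 0 3 0 -0.1 0 -0.365 255; 0 3 0 -0.1 0 -0.365 255; 0 3 0 -0.1 0 -0.365 255; 0 0 0 0 0 0 255"}}

```text
time_s: 4.93
position: [0.4791, -0.106, 0.0417]
tool_rot: [[-0.249, 0.967, -0.046], [0.949, 0.253, 0.186], [0.192, 0.002, -0.981]]
ft_force: [0.2, 2.3, 1.0]
grip_width: 0.0425
gripper_force: 41.0
```

```bash
cat >> h.py <<'E'
def heel(h=(-.0699,0,.0168)):
    s=env.observe(); R=s["tool_rot"]; print("q",np.round(s["q"],1),"heel",np.round(s["position"]+R@np.array(h),4),"tilt",round(np.degrees(np.arctan2(R[2,0],-R[2,2])),2),"yaw",round(np.degrees(np.arctan2(R[1,1],R[0,1])),2),"f",np.round(s["ft_force"],1),"m",np.round(s["wrist_torque"],2), "t",s["time_s"])
E
python3 -c "
from h import *
heel()"
```

```text
q [-30.6  31.7  95.2   9.   61.3 -50.2] heel [ 0.4957 -0.1692  0.0118] tilt 11.06 yaw 14.68 f [0.2 2.3 1. ] m [ 0.24 -0.19  0.08] t 4.9333
```

Request:
{"method": "jog_arm", "body": {"plan": "0 3 0 -0.1 0 -0.365 255; 0 3 0 -0.1 0 -0.365 255; 0 3 0 -0.1 0 -0.365 255; 0 3 0 -0.1 0 -0.365 255; 0 3 0 -0.1 0 -0.365 255; 0 3 0 -0.1 0 -0.365 255; 0 3 0 -0.1 0 -0.365 255; 0 3 0 -0.1 0 -0.365 255; 0 0 0 0 0 0 255"}}

```text
time_s: 5.68
position: [0.4828, -0.1218, 0.0658]
tool_rot: [[-0.208, 0.967, -0.147], [0.789, 0.254, 0.559], [0.578, 0.0, -0.816]]
ft_force: [-0.8, 5.7, 10.2]
grip_width: 0.0426
gripper_force: 41.4
```

```bash
python3 -c "
from h import *
heel()
im=imaging.get_image('top'); save(im,'g2.png',(290,150,430,250),5)"
```

```text
q [-38.6  38.3  84.4  20.2  87.1 -59.8] heel [ 0.4948 -0.1676  0.0117] tilt 35.29 yaw 14.73 f [-0.8  5.7 10.2] m [1.26 0.34 0.06] t 5.6833
```

View pics/g2.png

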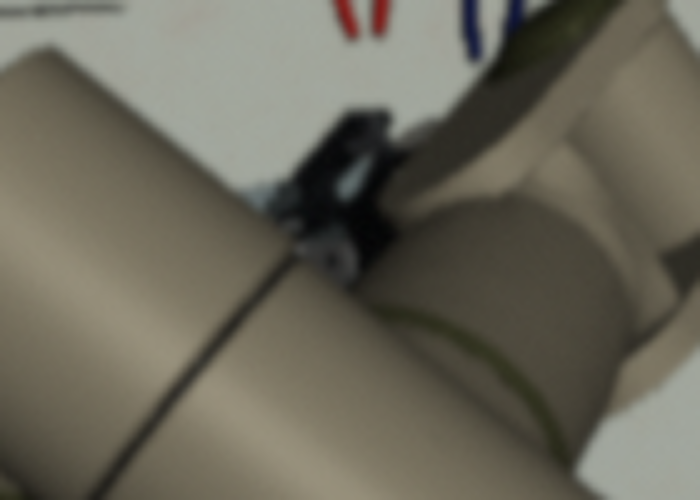

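Request:
{"method": "jog_arm", "body": {"plan": "0 3 0 -0.09 0 -0.38 255; 0 3 0 -0.09 0 -0.38 255; 0 3 0 -0.09 0 -0.38 255; 0 3 0 -0.09 0 -0.38 255; 0 3 0 -0.09 0 -0.375 255; 0 0 0 0 0 0 255"}}

```text
time_s: 6.23
position: [0.4867, -0.1369, 0.0773]
tool_rot: [[-0.162, 0.967, -0.196], [0.617, 0.255, 0.745], [0.77, -0.0, -0.638]]
ft_force: [-2.1, 5.2, 12.2]
grip_width: 0.0425
gripper_force: 41.3
```

```bash
python3 -c "
from h import *
heel()"
```

```text
q [-42.2  44.3  77.6  25.4 102.2 -61.7] heel [ 0.4947 -0.1675  0.0127] tilt 50.36 yaw 14.76 f [-2.1  5.2 12.2] m [1.66 0.55 0.02] t 6.2333
```

Request:
{"method": "jog_arm", "body": {"plan": "0 3 0 -0.06 0 -0.4 255; 0 3 0 -0.06 0 -0.4 255; 0 3 0 -0.06 0 -0.385 255; 0 0 0 0 0 0 255"}}

```text
time_s: 6.57
position: [0.4897, -0.1477, 0.0818]
tool_rot: [[-0.13, 0.967, -0.219], [0.496, 0.254, 0.831], [0.859, -0.0, -0.512]]
ft_force: [0.2, 1.3, 5.3]
grip_width: 0.0423
gripper_force: 41.0
```

```bash
python3 -c "
from h import *
heel()
im=imaging.get_image('scene'); save(im,'g3.png',(290,130,450,250),5)"
```

```text
q [-43.8  48.4  73.7  28.5 110.5 -61.8] heel [ 0.4952 -0.1684  0.0131] tilt 59.18 yaw 14.73 f [0.2 1.3 5.3] m [ 0.49  0.   -0.18] t 6.5667
```

View pics/g3.png

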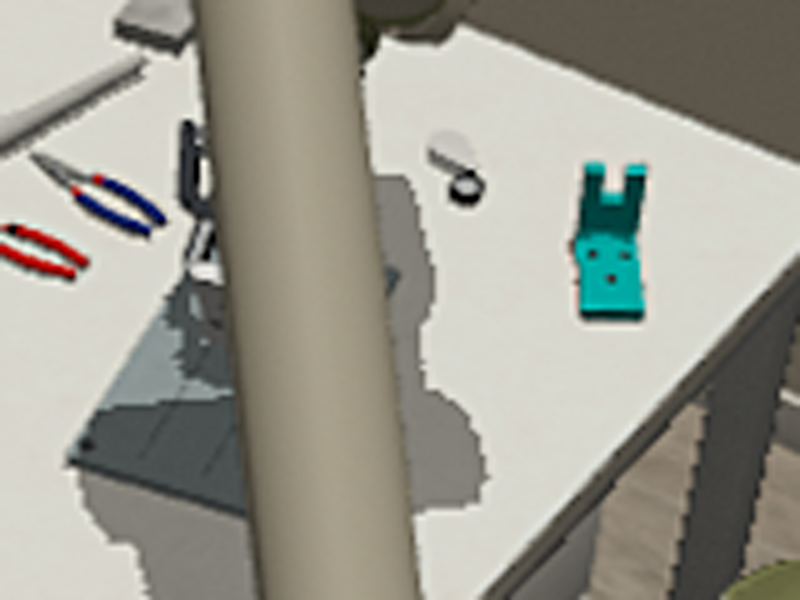

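The forearm hides most of it. The gripper edge is at (195,170) and the plate end at (205,255) is rising; nothing is disturbed. Continue.

Request:
{"method": "jog_arm", "body": {"plan": "0 3 0 -0.09 0 -0.365 255; 0 3 0 -0.09 0 -0.365 255; 0 3 0 -0.09 0 -0.365 255; 0 3 0 -0.09 0 -0.365 255; 0 0 0 0 0 0 255"}}

```text
time_s: 7.03
position: [0.4935, -0.1619, 0.0847]
tool_rot: [[-0.082, 0.967, -0.241], [0.313, 0.254, 0.915], [0.946, -0.0, -0.324]]
ft_force: [1.6, -0.1, 2.5]
grip_width: 0.0427
gripper_force: 41.0
```

```bash
python3 -c "
from h import *
heel()"
```

```text
q [-45.5  54.   69.   33.2 120.8 -61. ] heel [ 0.4952 -0.1684  0.0132] tilt 71.12 yaw 14.73 f [ 1.6 -0.1  2.5] m [ 0.02 -0.08 -0.14] t 7.0333
```

Request:
{"method": "jog_arm", "body": {"plan": "0 3 0 -0.1 0 -0.36 255; 0 3 0 -0.1 0 -0.36 255; 0 2.5 0 -0.08 0 -0.3 255; 0 0 0 0 0 0 255; 0 0 0 0 0 0 255"}}

```text
time_s: 7.45
position: [0.4963, -0.1717, 0.0852]
tool_rot: [[-0.047, 0.967, -0.251], [0.18, 0.255, 0.95], [0.983, -0.0, -0.186]]
ft_force: [-0.9, 0.1, -2.7]
grip_width: 0.0425
gripper_force: 40.9
```

```bash
python3 -c "
from h import *
heel()
T=imaging.get_image('top'); im=T
f=200/np.tan(np.radians(im['fov_y'])/2);W=im['world_from_camera']
V,U=np.mgrid[0:400,0:640]; d=im['depth']
P=np.stack([(U-im['cx'])/f*d,(V-im['cy'])/f*d,d],-1)@W[:3,:3].T+W[:3,3]
m=(abs(P[...,0]-.5)<.06)&(abs(P[...,1]+.17)<.12)&(P[...,2]>.015)&(P[...,2]<.11); print(m.sum()); print(P[m][::max(1,m.sum()//25)].round(3))
save(im,'g4.png',(290,150,430,250),5)"
```

```text
q [-46.3  58.   66.   36.8 127.5 -59.6] heel [ 0.4954 -0.1683  0.0134] tilt 79.27 yaw 14.78 f [-0.9  0.1 -2.7] m [-0.87 -0.19  0.02] t 7.45
31
[[ 0.543 -0.096  0.017]
 [ 0.544 -0.101  0.016]
 [ 0.541 -0.099  0.017]
 [ 0.532 -0.063  0.015]
 [ 0.529 -0.057  0.015]
 [ 0.529 -0.076  0.015]
 [ 0.529 -0.079  0.016]
 [ 0.527 -0.082  0.015]
 [ 0.521 -0.079  0.016]
 [ 0.515 -0.06   0.016]
 [ 0.515 -0.068  0.015]
 [ 0.515 -0.077  0.016]
 [ 0.509 -0.052  0.015]
 [ 0.491 -0.242  0.11 ]
 [ 0.486 -0.238  0.108]
 [ 0.484 -0.236  0.105]
 [ 0.481 -0.232  0.108]
 [ 0.489 -0.052  0.017]
 [ 0.481 -0.233  0.087]
 [ 0.467 -0.206  0.016]
 [ 0.461 -0.198  0.015]
 [ 0.453 -0.195  0.015]
 [ 0.45  -0.181  0.017]
 [ 0.447 -0.179  0.016]
 [ 0.447 -0.198  0.017]
 [ 0.448 -0.22   0.016]
 [ 0.444 -0.187  0.016]
 [ 0.445 -0.198  0.016]
 [ 0.445 -0.231  0.016]
 [ 0.441 -0.181  0.017]
 [ 0.442 -0.211  0.017]]
```

View pics/g4.png

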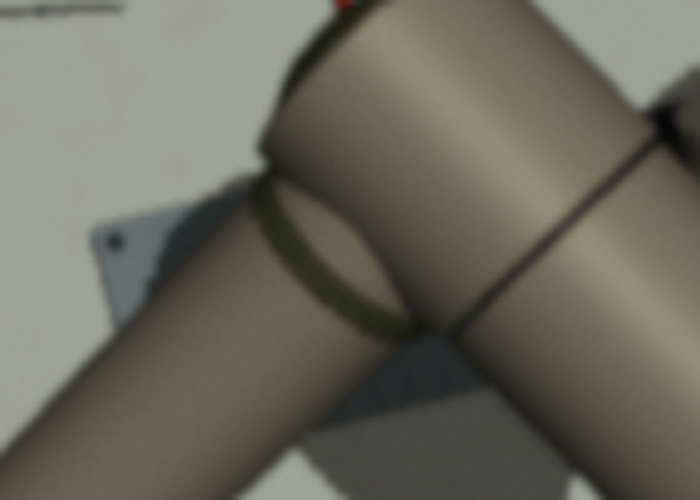

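Request:
{"method": "jog_arm", "body": {"plan": "0 0 0 -0.08 0 0 255; 0 0 0 -0.08 0 0 255; 0 0 0 0 0 0 255; 0 0 0 0 0 0 255", "grip_force": 25}}

```text
time_s: 7.83
position: [0.4963, -0.1722, 0.0851]
tool_rot: [[-0.049, 0.967, -0.251], [0.176, 0.255, 0.951], [0.983, 0.002, -0.183]]
ft_force: [1.1, -0.3, 4.8]
grip_width: 0.0429
gripper_force: 41.1
```

```bash
python3 -c "
from h import *
heel()"
```

```text
q [-46.3  58.1  66.   36.9 127.6 -59.7] heel [ 0.4955 -0.1685  0.0133] tilt 79.47 yaw 14.8 f [ 1.1 -0.3  4.8] m [ 0.44  0.16 -0.18] t 7.8333
```

Request:
{"method": "jog_arm", "body": {"plan": "0 1 0 -0.03 0 -0.12 255; 0 0 0 0 0 0 255; 0 0 0 0 0 0 255", "grip_force": 20}}

```text
time_s: 8.08
position: [0.4964, -0.1726, 0.0853]
tool_rot: [[-0.043, 0.967, -0.253], [0.156, 0.256, 0.954], [0.987, 0.002, -0.162]]
ft_force: [-0.1, 6.3, 8.9]
grip_width: 0.0424
gripper_force: 40.4
```

```bash
python3 -c "
from h import *
heel()"
```

```text
q [-46.3  58.6  65.7  37.4 128.5 -59.5] heel [ 0.4952 -0.1675  0.0136] tilt 80.66 yaw 14.86 f [-0.1  6.3  8.9] m [ 0.95  0.28 -0.34] t 8.0833
```

Request:
{"method": "jog_arm", "body": {"plan": "0 0 0 0.1 0 0 255; 0 0 0 0 0 0 255; 0 0 0 0 0 0 125; 0 0 0 0 0 0 115; 0 0 0 0 0 0 100; 0 0 0 0 0 0 60; 0 0 0 0 0 0 20; 0 0 0 0 0 0 0; 0 0 0 0 0 0 0"}}

```text
time_s: 8.83
position: [0.4965, -0.1736, 0.0848]
tool_rot: [[-0.043, 0.967, -0.251], [0.16, 0.255, 0.954], [0.986, 0.001, -0.165]]
ft_force: [0.6, -0.4, -0.4]
grip_width: 0.0853
gripper_force: 0.0
```

```bash
python3 -c "
from h import *
heel()
plan([.516,-.25,.16],14.8,60,8)"
```

```text
q [-46.4  58.6  65.6  37.4 128.4 -59.5] heel [ 0.4953 -0.1687  0.0131] tilt 80.49 yaw 14.76 f [ 0.6 -0.4 -0.4] m [-0.42 -0.08 -0.03] t 8.8333
now [ 0.4965 -0.1736  0.0848] w/row [ 0.01 -2.56  0.  ]
0.01 -2.56 0.00 0.76 -0.01 -1.13 0; 0.01 -2.56 0.00 0.71 -0.01 -1.16 0; 0.01 -2.56 0.00 0.66 -0.01 -1.19 0; 0.01 -2.56 0.00 0.61 -0.01 -1.22 0; 0.01 -2.56 0.00 0.55 -0.01 -1.25 0; 0.01 -2.56 0.00 0.50 -0.01 -1.27 0; 0.01 -2.56 0.00 0.44 -0.01 -1.29 0; 0.01 -2.56 0.00 0.38 -0.01 -1.31 0
```

Request:
{"method": "jog_arm", "body": {"plan": "0 0 0 0.1 0 -1.2 0; 0 0 0 0.1 0 -1.2 0; 0 0 0 0.2 0 -1.2 0; 0 0 0 0.3 0 -1.2 0; 0 0 0 1 0 -1 0; 0 -4 0 2 0 -0.5 0; 0 -5 0 2 0 -0.5 0; 0 -5 0 2 0 -0.5 0; 0 -5 0 2 0 -0.5 0; 0 -5 0 2 0 -0.5 0"}}

```text
time_s: 9.67
position: [0.508, -0.2185, 0.2143]
tool_rot: [[-0.142, 0.967, -0.211], [0.537, 0.254, 0.804], [0.831, 0.001, -0.556]]
ft_force: [1.5, 0.2, -0.2]
grip_width: 0.0854
gripper_force: 0.0
```

```bash
python3 -c "
from h import *
plan([.45,-.03,.26],14.5,0,10)
im=imaging.get_image('top'); save(im,'g5.png',(290,150,430,250),5)"
```

```text
now [ 0.508  -0.2185  0.2143] w/row [-0.   -5.62  0.02]
-0.00 -5.62 0.02 1.48 -0.08 1.38 0; -0.00 -5.62 0.02 1.60 -0.08 1.23 0; -0.00 -5.62 0.02 1.72 -0.08 1.07 0; -0.00 -5.62 0.02 1.81 -0.08 0.90 0; -0.00 -5.62 0.02 1.89 -0.09 0.71 0; -0.00 -5.62 0.02 1.95 -0.09 0.52 0; -0.00 -5.62 0.02 2.00 -0.09 0.33 0; -0.00 -5.62 0.02 2.02 -0.09 0.13 0; -0.00 -5.62 0.02 2.02 -0.09 -0.06 0; -0.00 -5.62 0.02 2.01 -0.09 -0.26 0
```

Request:
{"method": "jog_arm", "body": {"plan": "0 -5.6 0 1.5 0 1.2 0; 0 -5.6 0 1.8 0 1.1 0; 0 -5.6 0 2 0 1 0; 0 -5.6 0 2.4 0 0.9 0; 0 -5.6 0 2.8 0 0.7 0; 0 -5.6 0 3 0 0.5 0; 0 -5.6 0 3 0 0.3 0; 0 -5.6 0 3 0 0.1 0; 0 -5.6 0 3 0 0 0; 0 -5.6 0 3 0 -0.3 0"}}

```text
time_s: 10.55
position: [0.4421, 0.0305, 0.2917]
tool_rot: [[-0.254, 0.967, 0.003], [0.967, 0.254, 0.005], [0.004, 0.004, -1.0]]
ft_force: [0.9, 0.6, 0.4]
grip_width: 0.0855
gripper_force: 0.0
```

```bash
cat > meas.py <<'E'
from h import *
import sys
np.set_printoptions(precision=4,suppress=True)
im=imaging.get_image('top'); save(im,sys.argv[1],(310,165,420,250),6)
f=200/np.tan(np.radians(im['fov_y'])/2);W=im['world_from_camera']
V,U=np.mgrid[0:400,0:640]; d=im['depth']
P=np.stack([(U-im['cx'])/f*d,(V-im['cy'])/f*d,d],-1)@W[:3,:3].T+W[:3,3]
R=(abs(P[...,0]-.5)<.08)&(abs(P[...,1]+.19)<.09)
def rect(m,n):
    r=cv2.minAreaRect((P[m][:,:2]*1000).astype(np.float32)); print(n,m.sum(),np.round(r[0],1),np.round(r[1],1),round(r[2],1),"z",P[m][:,2].mean())
rect(R&(P[...,2]>.085)&(P[...,2]<.115),"top of leg")
z=P[...,2]; print("hist",np.histogram(z[R],bins=np.arange(0.015,.12,.01))[0])
for c in("top","scene"):
    im=imaging.get_image(c)
    for q,h in(("plate_heel",.012),("plate_grip",.084),("plate_seat",.012),("stud",.012)):
        print(c,q,[(np.round(pt(im,*r["at"],h)[:2],4),round(r["confidence"],2)) for r in models.tip_of(c,q)[:3]])
E
python3 meas.py m1.png; python3 -c "
from h import *
heel()"
```

```text
top of leg 93 [ 497.3 -172.7] [44.4 12.6] 15.0 z 0.09982084651548166
hist [352  63  18  11  10  14  10   7  84   2]
top plate_heel [(array([ 0.493 , -0.1692]), 0.71), (array([ 0.3748, -0.43  ]), 0.62)]
top plate_grip [(array([ 0.4962, -0.174 ]), 0.81), (array([ 0.331 , -0.3523]), 0.72)]
top plate_seat [(array([ 0.5093, -0.2122]), 0.88), (array([ 0.3766, -0.4474]), 0.71)]
top stud [(array([ 0.5201, -0.2613]), 0.6)]
scene plate_heel [(array([0.572 , 0.0674]), 0.81), (array([ 0.36  , -0.4354]), 0.65), (array([ 0.5063, -0.1775]), 0.64)]
scene plate_grip [(array([ 0.289 , -0.2863]), 0.71), (array([ 0.4937, -0.1774]), 0.62), (array([0.4795, 0.1546]), 0.57)]
scene plate_seat [(array([0.6173, 0.0216]), 0.85), (array([ 0.4951, -0.2051]), 0.61), (array([ 0.3891, -0.4975]), 0.59)]
scene stud [(array([ 0.5254, -0.2533]), 0.48)]
q [-12.    8.7  83.    0.5  88.6 -26.6] heel [ 0.4607 -0.0391  0.2729] tilt 0.53 yaw 14.64 f [ 0.6 -0.   0.2] m [-0.04 -0.03 -0.05] t 11.1
```

View pics/m1.png

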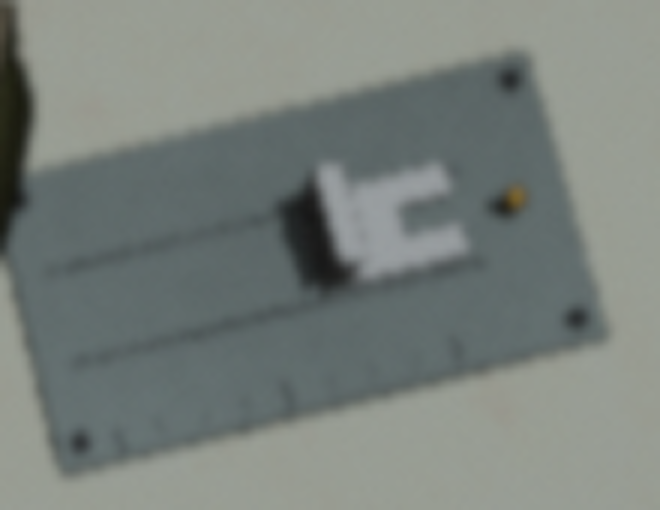

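The plate stands upright on its foot: leg top at (335,212), slot mouth at about (457,211), closed end at about (406,223), stud at (515,197). Next, the lateral offset.

Run:
```python
from h import *
im=imaging.get_image("top")
g=lambda x,y,z:pt(im,310+(x+.5)/6-.5,165+(y+.5)/6-.5,z)
A={"mouth":(457,211,.024),"closed":(406,223,.024),"stud":(516,196,.04),"prongU":(450,165,.024),"prongL":(470,255,.024),"baseTL":(0,177,.012),"baseTR":(527,50,.012),"baseBR":(606,337,.012),"baseBL":(65,472,.012),"L1a":(50,271,.012),"L1b":(283,214,.012),"L2a":(75,364,.012),"L2b":(483,263,.012)}
a=np.radians(15); s=np.array([np.sin(a),-np.cos(a)]); l=np.array([np.cos(a),np.sin(a)])
G={}
for k,v in A.items():
    G[k]=g(*v)[:2]; print(k,G[k].round(4),"s,l (mm)",np.round(1e3*np.array([(G[k])@s,G[k]@l]),1))
print("legtop",np.round(1e3*np.array([np.array([.4973,-.1727])@s,np.array([.4973,-.1727])@l]),1))
for i,j in(("baseTL","baseTR"),("baseBL","baseBR"),("L1a","L1b"),("L2a","L2b"),("closed","mouth")):
    d=G[j]-G[i]; print(i,j,np.degrees(np.arctan2(d[0],-d[1])).round(2))
# colour-based stud
px=im["pixels"].astype(int); m=(px[...,0]-px[...,2]>40); m[:, :380]=0; m[:185]=0; m[215:]=0; m[:,410:]=0
u=np.argwhere(m); print(len(u),u.mean(0), pt(im,u[:,1].mean(),u[:,0].mean(),.036))
plan([.497,-.172,.125],15,0,6)
```

```text
mouth [ 0.511  -0.2348] s,l (mm) [359.1 432.9]
closed [ 0.5052 -0.2115] s,l (mm) [335.  433.2]
stud [ 0.5155 -0.2591] s,l (mm) [383.7 430.9]
prongU [ 0.5324 -0.2319] s,l (mm) [361.8 454.3]
prongL [ 0.4908 -0.2405] s,l (mm) [359.3 411.8]
baseTL [ 0.5262 -0.0254] s,l (mm) [160.7 501.7]
baseTR [ 0.5897 -0.2702] s,l (mm) [413.6 499.7]
baseBR [ 0.4555 -0.3042] s,l (mm) [411.7 361.2]
baseBL [ 0.3901 -0.0571] s,l (mm) [156.1 362.1]
L1a [ 0.4825 -0.0491] s,l (mm) [172.3 453.4]
L1b [ 0.5106 -0.1564] s,l (mm) [283.2 452.7]
L2a [ 0.4396 -0.0611] s,l (mm) [172.8 408.8]
L2b [ 0.489  -0.2484] s,l (mm) [366.5 408. ]
legtop [295.5 435.7]
baseTL baseTR 14.54
baseBL baseBR 14.81
L1a L1b 14.68
L2a L2b 14.77
closed mouth 14.14
4 [197.5 395.5] [ 0.51554788 -0.25952948  0.036     ]
now [0.443  0.0286 0.2904] w/row [ 0.   -0.09 -0.06]
0.00 -0.09 -0.06 -3.49 0.02 2.73 0; 0.00 -0.09 -0.06 -3.48 0.02 2.73 0; 0.00 -0.09 -0.06 -3.48 0.02 2.74 0; 0.00 -0.09 -0.06 -3.47 0.01 2.74 0; 0.00 -0.09 -0.06 -3.47 0.01 2.75 0; 0.00 -0.09 -0.06 -3.47 0.01 2.75 0
```

Request:
{"method": "jog_arm", "body": {"plan": "0 0 0 -3.5 0 2 0; 0 0 0 -3.5 0 2 0; 0 0 0 -3.5 0 2.5 0; 0 0 0 -3.5 0 2.8 0; 0 -0.3 -0.1 -3.5 0 3 0; 0 -0.3 0 -3.4 0 3 0; 0 0 0 0 0 0 0; 0 0 0 0 0 0 0"}}

```text
time_s: 11.82
position: [0.493, -0.1634, 0.1426]
tool_rot: [[-0.254, 0.967, -0.002], [0.967, 0.254, 0.001], [0.001, -0.001, -1.0]]
ft_force: [0.1, 0.4, -0.6]
grip_width: 0.0853
gripper_force: 0.0
```

```bash
python3 -c "
from h import *
heel()
plan([.497,-.172,.052],14.75,0,5)"
```

```text
q [-31.4  23.7  87.3  -0.   69.1 -46.1] heel [ 0.5107 -0.231   0.1257] tilt 0.06 yaw 14.7 f [ 0.1  0.4 -0.6] m [0.05 0.   0.03] t 11.8167
now [ 0.493  -0.1634  0.1426] w/row [-0.02 -0.01 -0.01]
-0.02 -0.01 -0.01 -0.19 0.04 1.81 0; -0.02 -0.01 -0.01 -0.19 0.04 1.81 0; -0.02 -0.01 -0.01 -0.19 0.04 1.81 0; -0.02 -0.01 -0.01 -0.19 0.03 1.81 0; -0.02 -0.01 -0.01 -0.19 0.03 1.81 0
```

Request:
{"method": "jog_arm", "body": {"plan": "0 0 0 -0.4 0 0.5 0; 0 0 0 -0.4 0 1.5 0; 0 0 0 -0.1 0 2 0; 0 0 0 0 0 2 0; 0 0 0 0 0 2 0; 0 0 0 0 0 1 0; 0 0 0 0 0 0 0; 0 0 0 0 0 0 0"}}

```text
time_s: 12.48
position: [0.4964, -0.1707, 0.0551]
tool_rot: [[-0.257, 0.966, 0.002], [0.966, 0.257, -0.002], [-0.002, 0.002, -1.0]]
ft_force: [-0.8, -0.1, 0.6]
grip_width: 0.0857
gripper_force: 0.0
```

```bash
python3 -c "
from h import *
heel()
s=env.observe();print(s['position'])"
```

```text
q [-31.9  30.8  92.6  -0.   56.4 -46.8] heel [ 0.5144 -0.2383  0.0385] tilt -0.14 yaw 14.91 f [-0.8 -0.1  0.6] m [-0.04 -0.02  0.03] t 12.4833
[ 0.49636588 -0.17069115  0.05509041]
```

Request:
{"method": "jog_arm", "body": {"plan": "0 0 0 0 0 0 60; 0 0 0 0 0 0 90; 0 0 0 0 0 0 110; 0 0 0 0 0 0 125; 0 0 0 0 0 0 140; 0 0 0 0 0 0 160; 0 0 0 0 0 0 200; 0 0 0 0 0 0 255; 0 0 0 0 0 0 255", "grip_force": 30}}

```text
time_s: 13.23
position: [0.4962, -0.171, 0.0551]
tool_rot: [[-0.257, 0.966, 0.002], [0.966, 0.257, -0.002], [-0.003, 0.002, -1.0]]
ft_force: [-1.4, -1.1, 6.9]
grip_width: 0.0436
gripper_force: 30.7
```

```bash
python3 -c "
from h import *
heel()
s=env.observe();print(s['position'])
for q,h in(('plate_heel',.012),('plate_seat',.012),('stud',.012)):
    im=imaging.get_image('top'); print(q,[(np.round(pt(im,*r['at'],h)[:2],4),round(r['confidence'],2)) for r in models.tip_of('top',q)[:3]])
"
```

```text
q [-31.9  30.7  92.7  -0.   56.4 -46.8] heel [ 0.5142 -0.2386  0.0385] tilt -0.15 yaw 14.88 f [-1.4 -1.1  6.9] m [ 0.12  0.26 -0.03] t 13.2333
[ 0.49621528 -0.17102263  0.05506991]
plate_heel [(array([0.5174, 0.3534]), 0.73), (array([ 0.3669, -0.4311]), 0.69)]
plate_seat [(array([0.5915, 0.0601]), 0.96), (array([ 0.3651, -0.451 ]), 0.6)]
stud []
```

Request:
{"method": "jog_arm", "body": {"plan": "0 0 0 0 -0.25 0 255; 0 0 0 -0.5 0 0 255; 0 0 0 -0.6 0 0 255; 0 0 0 -0.6 0 0 255; 0 0 0 -0.5 0 0 255; 0 0 0 -0.4 0 0 255; 0 0 0 0 0 0 255"}}

```text
time_s: 14.12
position: [0.5001, -0.1962, 0.0551]
tool_rot: [[-0.256, 0.967, 0.001], [0.967, 0.256, -0.0], [-0.0, 0.001, -1.0]]
ft_force: [-2.3, 4.6, 9.8]
grip_width: 0.0438
gripper_force: 31.8
```

```bash
cat >> h.py <<'E'
def sl():
    s=env.observe(); a=np.radians(14.75); S=np.array([np.sin(a),-np.cos(a)]); L=np.array([np.cos(a),np.sin(a)])
    p=s["position"][:2]*1e3; F=s["ft_force"]; print("s,l",p@S,p@L,"Fs,Fl,Fz",F[:2]@S,F[:2]@L,F[2],"m",s["wrist_torque"],"t",s["time_s"])
E
python3 -c "
from h import *
heel();sl()"
```

```text
q [-34.1  31.7  90.6   0.   57.6 -49. ] heel [ 0.518  -0.2637  0.0383] tilt -0.03 yaw 14.86 f [-2.3  4.6  9.8] m [0.58 0.24 0.02] t 14.1167
s,l 317.02707759641635 433.6635521578656 Fs,Fl,Fz -5.057502586514994 -1.040332483659516 9.79594975680078 m [0.58349898 0.23565206 0.01929821] t 14.1167
```

Request:
{"method": "jog_arm", "body": {"plan": "0 0 0 -0.3 0 -0.05 255; 0 0 0 -0.4 0 0 255; 0 0 0 -0.4 0 0 255; 0 0 0 -0.3 0 0 255; 0 0 0 0 0 0 255"}}

```text
time_s: 14.53
position: [0.5038, -0.2104, 0.0551]
tool_rot: [[-0.256, 0.967, 0.001], [0.967, 0.256, -0.001], [-0.001, 0.001, -1.0]]
ft_force: [-1.3, 2.1, 5.5]
grip_width: 0.0437
gripper_force: 31.4
```

```bash
python3 -c "
from h import *
sl()"
```

```text
s,l 331.68396668839546 433.61360336213414 Fs,Fl,Fz -2.4073753244374476 -0.7163649787637134 5.45278950701082 m [0.28872857 0.12302979 0.00455624] t 14.5333
```

Request:
{"method": "jog_arm", "body": {"plan": "0 0 0 -0.2 0 0 255; 0 0 0 -0.1 0 0 255; 0 0 0 -0.1 0 0 255; 0 0 0 0 0 0 255"}}

```text
time_s: 14.87
position: [0.5046, -0.2137, 0.0551]
tool_rot: [[-0.257, 0.967, 0.001], [0.967, 0.257, -0.0], [-0.001, 0.001, -1.0]]
ft_force: [-2.1, 5.1, 7.2]
grip_width: 0.0439
gripper_force: 31.6
```

```bash
python3 -c "
from h import *
sl()"
```

```text
s,l 335.1198496589262 433.6033000849223 Fs,Fl,Fz -5.423466150989057 -0.7256231983975528 7.155649476959497 m [ 0.69832827  0.16489575 -0.02324007] t 14.8667
```

Request:
{"method": "jog_arm", "body": {"plan": "0 0 0 -0.1 0 0 255; 0 0 0 -0.1 0 0 255; 0 0 0 0 0 0 255; 0 0 0 0 0 0 255; 0 0 0 0 0 0 255"}}

```text
time_s: 15.28
position: [0.5051, -0.2156, 0.0551]
tool_rot: [[-0.257, 0.967, 0.001], [0.967, 0.257, -0.001], [-0.001, 0.001, -1.0]]
ft_force: [-0.9, 5.2, 6.5]
grip_width: 0.0436
gripper_force: 31.6
```

```bash
python3 -c "
from h import *
heel();sl()"
```

```text
q [-35.5  32.6  88.6   0.   58.7 -50.3] heel [ 0.5231 -0.2832  0.0384] tilt -0.04 yaw 14.87 f [-0.9  5.2  6.5] m [ 0.68  0.17 -0.  ] t 15.2833
s,l 337.11723698697193 433.5974113109866 Fs,Fl,Fz -5.263531304899264 0.4968446805609737 6.473487802169682 m [ 0.6837648   0.17114277 -0.00115425] t 15.2833
```

Request:
{"method": "jog_arm", "body": {"plan": "0 0 0 -0.1 0 0 255; 0 0 0 -0.1 0 0 255; 0 0 0 -0.1 0 0 255; 0 0 0 0 0 0 255; 0 0 0 0 0 0 255"}}

```text
time_s: 15.7
position: [0.5053, -0.2163, 0.0554]
tool_rot: [[-0.257, 0.966, -0.001], [0.966, 0.257, 0.003], [0.003, 0.0, -1.0]]
ft_force: [-4.4, 15.4, 15.1]
grip_width: 0.0436
gripper_force: 32.4
```

```bash
python3 -c "
from h import *
heel();sl()"
```

```text
q [-35.6  32.7  88.4   0.2  59.1 -50.6] heel [ 0.5232 -0.2838  0.0384] tilt 0.19 yaw 14.88 f [-4.4 15.4 15.1] m [ 2.39  0.45 -0.02] t 15.7
s,l 337.8372807614685 433.57014668301593 Fs,Fl,Fz -15.959859149079097 -0.30540546358053405 15.110718387364471 m [ 2.38778638  0.45328021 -0.01921771] t 15.7
```

The stud is felt: Fs is -16 N, and the arm moved only 0.7 mm of a commanded 3 mm. Relax slightly and release.

Request:
{"method": "jog_arm", "body": {"plan": "0 0 0 0 0 0 255; 0 0 0 0.1 0 0 255; 0 0 0 0.06 0 -0.03 255; 0 0 0 0 0 0 125; 0 0 0 0 0 0 110; 0 0 0 0 0 0 80; 0 0 0 0 0 0 40; 0 0 0 0 0 0 0; 0 0 0 0 0 0 0; 0 0 0 0 0 0 0"}}

```text
time_s: 16.53
position: [0.5057, -0.2175, 0.0551]
tool_rot: [[-0.256, 0.967, 0.001], [0.967, 0.256, -0.001], [-0.002, 0.001, -1.0]]
ft_force: [1.1, -0.4, -0.4]
grip_width: 0.0852
gripper_force: 0.0
```

Request:
{"method": "jog_arm", "body": {"plan": "0 0 0 0 0 -1 0; 0 0 0 0 0 -2 0; 0 0 0 0 0 -2 0; 0 0 0 0 0 -2 0; 0 0 0 0 0 -2 0; 0 0 0 1 0 -3 0; 0 0 0 3 0 -3 0; 0 0 0 3.5 0 -2 0; 0 0 0 3.5 0 -2 0; 0 0 0 3.5 0 0 0"}}

```text
time_s: 17.37
position: [0.4688, -0.0766, 0.2487]
tool_rot: [[-0.256, 0.967, 0.008], [0.967, 0.256, -0.004], [-0.006, 0.007, -1.0]]
ft_force: [0.7, -0.0, -0.0]
grip_width: 0.0855
gripper_force: 0.0
```

Request:
{"method": "jog_arm", "body": {"plan": "0 0 0 3.5 0 0 0; 0 0 0 3.5 0 0 0; 0 0 0 3.5 0 0 0; 0 0 0 3.5 0 0 0; 0 0 0 0 0 0 0"}}

```text
time_s: 17.78
position: [0.4303, 0.0622, 0.2451]
tool_rot: [[-0.261, 0.965, 0.002], [0.965, 0.261, -0.0], [-0.001, 0.002, -1.0]]
ft_force: [0.8, -0.2, 0.5]
grip_width: 0.0854
gripper_force: 0.0
```

```bash
python3 meas.py m2.png
```

```text
top of leg 101 [ 506.  -217.5] [43.6 13. ] 16.6 z 0.0992517526470673
hist [337  68  22  11  16  13  11  17  80   4]
top plate_heel [(array([ 0.5007, -0.2234]), 0.8), (array([ 0.3691, -0.4293]), 0.68), (array([0.5754, 0.0627]), 0.38)]
top plate_grip [(array([ 0.5103, -0.2192]), 0.74), (array([ 0.3295, -0.3556]), 0.61), (array([ 0.4808, -0.4019]), 0.18)]
top plate_seat [(array([ 0.3764, -0.4526]), 0.97), (array([0.597 , 0.0538]), 0.62)]
top stud []
scene plate_heel [(array([ 0.5118, -0.2179]), 0.78), (array([0.5704, 0.0701]), 0.75), (array([ 0.369 , -0.4305]), 0.63)]
scene plate_grip [(array([0.486 , 0.1547]), 0.96), (array([ 0.5104, -0.2239]), 0.86), (array([ 0.2814, -0.2916]), 0.78)]
scene plate_seat [(array([0.6135, 0.0329]), 0.94), (array([ 0.3915, -0.4852]), 0.67), (array([ 0.5129, -0.2534]), 0.62)]
scene stud []
```

View pics/m2.png

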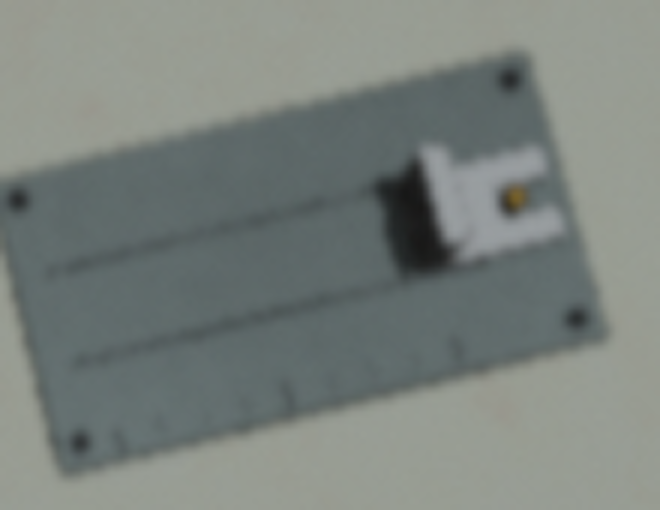

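The stud at (515,197) sits at the closed end of the slot. The plate is upright and square to the scribed lines, and the gripper is clear, so I'll hand in.

```bash
python3 -c "
from rig import job
print(job.close_job())"
```

```text
the job is handed in; nothing more can be done
None
```

I tipped the plate onto its slotted foot and slid the slot around the stud until I felt it (about 16 N at the wrist). I then released it and handed the job in at about 18 s; the last picture shows it upright, square to the base and seated, but no verdict came back.

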